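# Pin the loose drive collar to its hub

## Robot

A 6-joint arm with a two-finger parallel gripper is mounted at the origin on the work surface. World frame = base frame: x ahead of the robot, y to its left, z up, the work surface at z = 0. Lengths are in mm, angles in degrees, forces in N, time in s.
With the tool pointing down it reaches from about 300 to 850 mm from the base axis. Payload 4.2 kg.
Tool frame: the origin (TCP) lies on the centre line of the jaws, within the pads' length; the fingertips stand 14 mm ahead of it and the grasp point (between the pads) lies 5 mm behind it (env.finger_overhang is the z of the fingertips in the tool frame, in mm); z points along the fingers, y is the line along which they close (so a half turn about z gives the same grasp; the last joint's range is limited). The gripper opens to 91 mm and grips with 3 to 60 N. Pads are 32 mm wide; open, the fingers measure 118 mm over their backs; the gripper's body (76 mm by 178 mm) begins 60 mm behind the grasp point.
Start: joints at [70.073, 18.312, 89.639, -0, 72.044, -1.146], TCP at [185.13, 544.398, 227.976] pointing down, gripper open.
Joint ranges: [-177.97, 177.97], [-48.28, 115.42], [12.27, 149.76], [-77.06, 257.06], [2.81, 150.46], [-146.56, 146.56]. Speed limits (degrees/s): [147.25, 147.25, 180, 180, 180, 180].

## Interface

Orientations are given as [roll, pitch, yaw] about the fixed x, y, z axes, in that order (R = Rz(yaw) Ry(pitch) Rx(roll)).
In Python, from workcell import sensors, viewer, env gives the robot as it stands. The module is installed in compiled form; this text tells all that it offers.
- The arm moves only by the tool step_arm, never from a script. Its argument "plan" is one flat list of numbers, 6 for each row, row after row: the shift along the tool's x, y, z in cm, then the turn, a rotation vector about the tool's x, y, z in rad. In form: [x, y, z, wx, wy, wz, x, y, z, wx, wy, wz, ...]. A call has 1 to 5 rows; each row shifts and turns the commanded pose from where the row before left it, along the tool's axes as they then stand; what a row does not reach is not made up. A row lasts 1/12 s, in which the tool goes at most 41.7 mm and 7.16 degrees, less where a joint would pass 70% of its speed; a pose out of reach is approached as far as the arm can. A call is refused whole if a number of a shift passes 4.17 or a number of a turn 0.125, either way. A call with a gripper value outside its range is refused whole. "hand" is the finger opening in cm, from 0 to 9.12, set as the call begins (left out, the last holds). The fingers move at their own pace and stop on an object; "newtons" is the grip in N (left out, the last holds). Time passes only in rows, so rows that do not move let the fingers close. It gives the time, the measured TCP pose, the force, the opening and the grip force at its end, in the units of the state.
- sensors.state(): the state, without advancing time (a new reading comes with each control period).
- viewer.grab_frame(name): name is "side" or "top"; returns a dict with "img" (400x640x3 uint8, red, green, blue), "fx", "fy", "cx", "cy" (pixels), "position" and "attitude" of the camera in the world. Camera axes: x right, y down, z forward; pixel columns grow to the right and rows downward; lengths in mm; the calibration is good to about 2 mm. A picture is of the moment at which its call begins. There is no depth.
- env.job_done(): hands the job in; it is judged then, once.
Trained networks look in a picture, given as the dict that the camera call returned (one of the last four; its "shot" number tells which), for a name from the list of things; names that differ only in an ending like _2 or _b are one class to them, and where a whole thing is asked for, a point or a joint stands for the part that bears it (a point fixed in the world has none). Each returns a list of dicts, best first, with "score" (0 to 1); they miss things now and then, are a little off and sometimes report something else, mostly with a low value. They report only what shows in the picture. A call takes as long as a camera call. They do not tell look-alikes from the thing itself.
- viewer.boxes_of(name, picture): "location" ([column, row] in pixels, amid what is visible of it).
- viewer.pinpoint(name, picture): "location" ([column, row] in pixels: a listed point, or the origin of a listed thing).
The state is a dict: "time_s": time; "qpos": joint angles; "qvel": joint speeds; "effort": joint torques, N m; "ee_pos": TCP position; "ee_rot": TCP orientation; "force": force on the tool from outside, world axes, zero at the start; "torque": the same for the moment, N m; "gripper_width": finger opening in mm; "gripper_force": force on a finger pad.
Only numpy, scipy, OpenCV 4.12 (cv2) and the standard library are available. Lean on these libraries where they do the work, as an engineer would, in place of code of your own. Each camera call takes 0.05 s, during which the arm holds its last target. There are 200 camera calls.

## Task

Take the index pin with the tall plain round handle out of the pin rack, put it through the hole in the loose collar, and spin the collar in its fixture until the hole meets the hidden hole in the hub underneath, so that the pin goes fully home with its shoulder down on the collar. Feel for the hole gently: never ram or drag the pin hard against the fixture. Leave the other pins and the steel ring beside the rack where they are, and let go of the pin at the end.

Things in the scene. Friction and masses are not known exactly. Their poses are not given: they have to be found in the camera images.
- fixture: grey cast fixture bolted to the bench, never moving: a 150 x 150 x 14 mm base plate with a round housing 140 mm across, 46 mm high above the bench, holding the hub and over it the collar. Origin at the centre of the underside, on the upright axis of collar and hub (z up); +x points to the rib
- hub_top (a point): on the axis, at the height of the hub's flat top, 42 mm above the bench. The hub is a fixed steel disc right under the collar (1 mm gap), hidden by it. It has one blind hole, 12 mm wide, 23 mm deep, centred 42 mm from the axis, in an unknown direction within 0.6 rad (34 degrees) either side of the rib; the rest of its top is smooth
- rib (a point): middle of the top of the only upright rib (14 mm wide, 20 mm deep, 52 mm high above the bench) on the outside of the round housing, 78 mm from the axis on the fixture's +x side
- collar_hole (a point): centre of the upper mouth of the collar's only hole: upright, right through, 11 mm wide with a small chamfer, 42 mm from the axis. The collar is a steel disc 120 mm across lying level in the housing, underside 43 mm and upper face 56 mm above the bench. A low boss 32 mm across rises 8 mm (its cap 10 mm) above its middle
- collar (a joint): angle of the loose collar in the fixture: 0 when its hole points to the rib, growing counterclockwise from above; it starts between 1.0 and 2.6 rad. It spins freely about the axis with slight friction (0.04 N m) and no stops, and cannot lift or tilt
- pin: the index pin: steel, 82 mm long, about 0.09 kg. Shank 10 mm thick, 32 mm long, its nose tapering to 6 mm over the last 3 mm; above it a plain round handle 16 mm thick, 50 mm tall, whose lower end is the shoulder. Origin at the nose tip, z up the pin. Origin above the bench: 8 mm in the rack, 42 mm standing in the collar on the hub, 24 mm fully home (shoulder on collar)
- pin_grip (a point): point on the pin's axis 70 mm above its tip, a good height to grip: fingertips there clear the boss even with the pin home
- rack: wooden pin rack, 50 x 190 x 40 mm, fixed; origin at the centre of the underside, three holes 13 mm wide in a row along its y, 60 mm apart, the pins' shoulders resting on its top 40 mm above the bench. Any of the three pins may be in any hole
- cap_pin: another pin in the rack, with a low flat cap 30 mm wide, 14 mm tall; to be left alone. Origin at its tip, as for the pin
- tee_pin: another pin in the rack, with a T handle (bar 44 mm long, 29 mm above the rack's top); to be left alone. Origin at its tip
- bearing: loose steel ring 42 mm across, 12 mm high, lying beside the rack; to be left alone. Origin at the centre of its underside
There are look-alikes about, which are no part of the job. What is shaped like the pin but purple is not meant.

How it is judged (in metres and radians):
On the way:
1. the pin's nose has entered the collar's hole (horizontal distance between pin and collar_hole below 0.004 m and z of pin in the frame of fixture between 0.032 and 0.052 m).
At the end, for the whole second after the job is handed in: the pin stands upright (within 0.1 rad) through the collar's hole (within 4 mm) and fully home in the hub, its tip no more than 27 mm above the fixture's underside (24 mm is fully home), at rest and released (z of pin in the frame of fixture below 0.027 m and horizontal distance between pin and collar_hole below 0.004 m and angle between pin's own z axis and vertical below 0.1 rad and linear speed of pin below 0.02 m/s and contact force between the fingers and pin below 0.05 N); the robot touches nothing.
It fails at once if the pin was rammed or dragged against the fixture, collar or hub with more than 45 N (contact force between pin and fixture above 45 N).
It fails at once if one of the other pins was disturbed (moved more than 20 mm) (distance of any of cap_pin, tee_pin from where it was at the start of the episode above 0.02 m).
It fails at once if the loose steel ring by the rack was disturbed (moved more than 20 mm) (distance of bearing from where it was at the start of the episode above 0.02 m).
It also fails if it takes over 72 s, if anything falls off the work surface, if the arm or the gripper's body presses on something with over 40 N, if the wrist force passes 120 N, or if a joint passes its speed limit or range.

## Working session

There is one attempt and no reset: what is moved stays moved. The work goes in short steps, Python scripts to look and compute and a tool call to move; the robot and the scene stay as the last step left them, time stands still between calls to the robot, and variables do not carry over. Pictures are saved under pics/ and viewed, at most 10 in all, crops included, and the job is handed in when it is done.

Besides the shell and the picture viewer there is one more tool, called after "Request:" as a command line: name --argument value ..., lists and objects as JSON in quotes. step_arm: Moves the arm, as the interface text tells. Its arguments: {"type":"object","properties":{"plan":{"type":"array","items":{"type":"number"}},"hand":{"type":"number"},"newtons":{"type":"number"}},"required":["plan"]}

```bash
mkdir -p pics; cat > h.py <<'E'
import numpy as np, cv2
from workcell import sensors, viewer, env
from scipy.spatial.transform import Rotation as R
def att(f):
    a=np.array(f["attitude"],float)
    return a if a.shape==(3,3) else R.from_euler('xyz',a,degrees=True).as_matrix()
def ray(f,p):
    d=att(f)@np.array([(p[0]-f["cx"])/f["fx"],(p[1]-f["cy"])/f["fy"],1]); return np.array(f["position"],float),d
def atz(f,p,z):
    o,d=ray(f,p); return o+d*(z-o[2])/d[2]
def tri(f1,p1,f2,p2):
    o,d=ray(f1,p1);q,e=ray(f2,p2); t=np.linalg.lstsq(np.c_[d,-e],q-o,rcond=None)[0]
    a,b=o+d*t[0],q+e*t[1]; return (a+b)/2,np.linalg.norm(a-b)
def proj(f,X):
    c=att(f).T@(np.array(X)-np.array(f["position"])); return np.array([f["cx"]+f["fx"]*c[0]/c[2],f["cy"]+f["fy"]*c[1]/c[2]])
E
python3 - <<'E'
from h import *
F={n:viewer.grab_frame(n) for n in("side","top")}
for n,f in F.items():
    cv2.imwrite(f"pics/{n}0.png",f["img"][:,:,::-1]); print(n,f["position"],f["attitude"],f["fx"],f["cx"],f["cy"])
for t in ["pin","pin_grip","cap_pin","tee_pin","bearing","rack","fixture","rib","collar_hole","hub_top"]:
    for n,f in F.items():
        print(t,n,[(np.round(d["location"],1).tolist(),round(d["score"],2)) for d in viewer.pinpoint(t,f)[:4]])
print(sensors.state())
E
```

```text
side [309.11011188 661.45411106 539.79747615] [-125.77372758    0.83748206 -160.00761584] 400.7313539770232 321.81048890341606 199.8772460490105
top [ 376.47358168   70.56302046 1038.25730687] [-170.76294364    0.61627465  -89.14043567] 475.02890219039745 321.2832513279182 196.27554429475015
pin side [([326.0, 254.3], 0.79), ([368.9, 266.9], 0.78), ([276.4, 249.6], 0.61), ([295.3, 235.4], 0.52)]
pin top [([343.1, 226.4], 0.64), ([300.4, 213.7], 0.56), ([318.3, 180.5], 0.44), ([297.5, 170.4], 0.42)]
pin_grip side [([372.8, 238.1], 0.79), ([353.1, 197.6], 0.71), ([325.1, 225.9], 0.52), ([275.0, 223.2], 0.5)]
pin_grip top [([293.6, 208.2], 0.63), ([295.6, 258.2], 0.6), ([347.3, 220.2], 0.58), ([317.7, 175.0], 0.55)]
cap_pin side [([315.9, 275.4], 0.68)]
cap_pin top [([274.4, 219.3], 0.71)]
tee_pin side [([308.7, 302.8], 0.83)]
tee_pin top [([246.9, 224.7], 0.56)]
bearing side [([278.2, 292.3], 0.62), ([324.4, 251.3], 0.41), ([326.4, 172.6], 0.23)]
bearing top [([249.0, 195.3], 0.49)]
rack side [([320.7, 281.5], 0.74), ([301.7, 145.5], 0.29)]
rack top [([274.1, 218.1], 0.7)]
fixture side
[... 283 characters left out ...]
op [([439.9, 167.6], 0.64)]
{'time_s': 1.1, 'qpos': array([ 7.00741090e+01,  1.83111524e+01,  8.96386895e+01,  9.49017923e-04,
        7.20436368e+01, -1.14638663e+00]), 'qvel': array([ 0.01927122, -0.13268627, -0.0808178 , -0.04539348,  0.01826199,
        0.08478646]), 'effort': array([-1.04651608e-04, -4.12369716e+01, -2.32239801e+01,  7.28070550e-02,
        3.79056938e-02, -5.62631669e-06]), 'ee_pos': array([185.11340705, 544.407607  , 227.98553591]), 'ee_rot': array([ 1.79993462e+02, -7.72173600e-04,  1.61220203e+02]), 'force': array([0.15609732, 0.37602828, 0.87015076]), 'torque': array([ 0.03867875,  0.03700009, -0.02523417]), 'gripper_force': 0.0, 'gripper_width': 90.78783485807806}
```

View pics/side0.png

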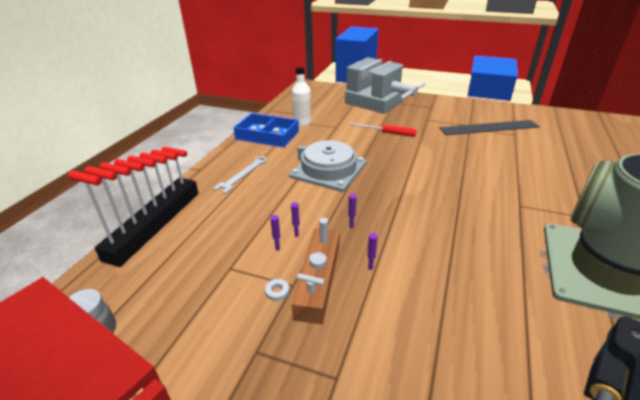

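View pics/top0.png

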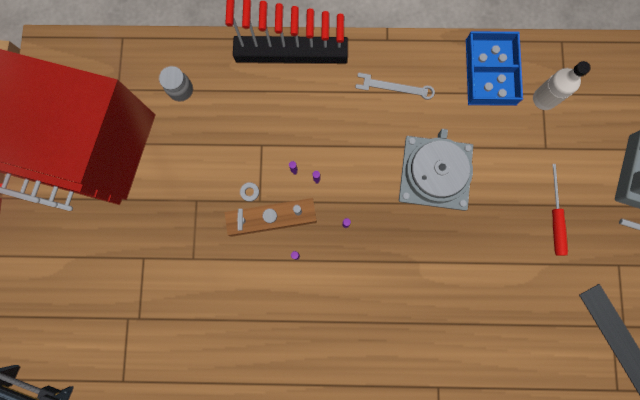

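The side view shows the plain grey pin at about (324,230), the cap pin at (318,259) and the T pin at (310,282) in the rack. Four purple look-alikes stand around them, and the fixture is at (328,163). In the top view the grey pin is at (297,209), the fixture at (438,172), the collar hole at (424,176) and the rib at (443,134).

Candidates (side view): purple at (276,232), (295,218), (352,210) and (373,250), and grey at (324,230). The grey one fits: it is plain, round, tall, in the rack and not purple. I'll confirm it in a crop.

```bash
python3 - <<'E'
from h import *
S=viewer.grab_frame("side");T=viewer.grab_frame("top")
a=cv2.resize(S["img"][200:325,255:385],None,fx=4,fy=4,interpolation=2)
b=cv2.resize(T["img"][185:245,220:320],None,fx=4,fy=4,interpolation=2);c=cv2.resize(T["img"][120:215,395:480],None,fx=4,fy=4,interpolation=2)
im=np.zeros((560,800,3),np.uint8)
im[:500,:400]=a[:500,60:460];im[:240,400:800]=b;im[240:560,400:740]=c[:320]
cv2.imwrite("pics/crop.png",im[:,:,::-1])
for t,ps,pt in [("rib",(302,144.4),(441.2,133)),("hole",(332.9,162.3),(424.4,175.8)),("cap_o",(315.9,275.4),(274.4,219.3)),("hub",(326.4,157.2),(439.9,167.6)),("tee",(308.7,302.8),(246.9,224.7))]:
    print(t,tri(S,ps,T,pt))
for t,z,p in [("rib",52,(441.2,133)),("hole",56,(424.4,175.8)),("hub",42,(439.9,167.6)),("fix",0,(434.4,175.9)),("pin o",8,(300.4,213.7)),("rack",0,(274.1,218.1)),("cap",8,(274.4,219.3)),("tee",8,(246.9,224.7)),("bearing",0,(249,195.3))]: print(t,atz(T,p,z))
for z,p in [(52,(302,144.4)),(56,(332.9,162.3)),(42,(326.4,157.2)),(0,(329.2,174.1)),(8,(326,254.3))]: print(atz(S,p,z))
E
```

```text
rib (array([ 673.41323288, -169.36507584,   61.69786452]), np.float64(2.3451689980510615))
hole (array([ 581.53707533, -135.62031338,   45.73424846]), np.float64(6.4459144133091595))
cap_o (array([496.57611439, 187.42978154,   2.94706726]), np.float64(9.065156029023202))
hub (array([ 606.27969962, -170.52247809,   35.67335636]), np.float64(1.9736158891965618))
tee (array([485.35659442, 248.1796155 ,   0.64833391]), np.float64(11.707331505568565))
rib [ 677.54625473 -171.47368851   52.        ]
hole [ 582.58509658 -132.85979389   56.        ]
hub [ 603.85649096 -169.20524606   42.        ]
fix [ 594.39227332 -166.64200571    0.        ]
pin o [504.66601641 129.21679705   8.        ]
rack [495.12176529 187.35467798   0.        ]
cap [491.58360392 185.71776411   8.        ]
tee [478.92713501 245.36327823   8.        ]
bearing [545.21410522 244.68309243   0.        ]
[ 679.48945151 -186.10984122   52.        ]
[ 572.57792607 -118.99516034   56.        ]
[ 603.57348773 -160.09682903   42.        ]
[ 593.12515379 -150.78301408    0.        ]
[500.41963723 134.94971829   8.        ]
```

View pics/crop.png

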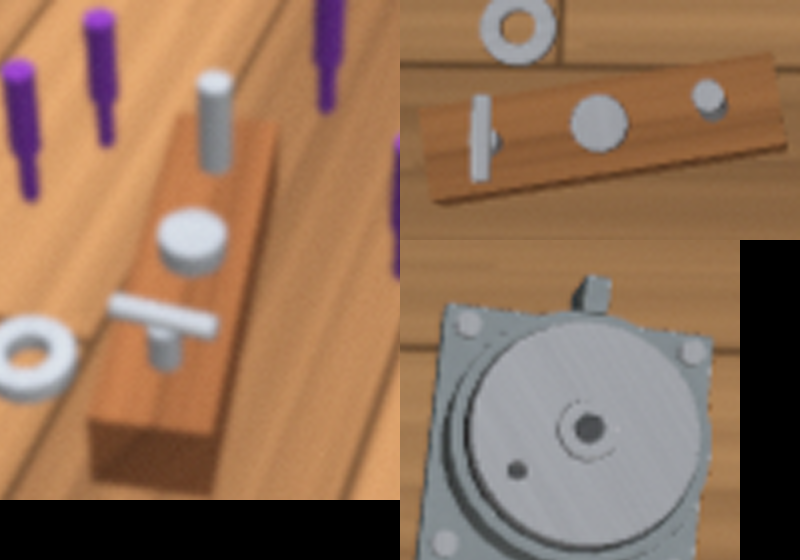

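The crop confirms it: the plain grey round handle sits at the right-hand end of the rack, with its top face at top (296.6,208.6) and side (323.1,220.1). Cap pin and T pin are the other two. Next I'll take subpixel measurements.

```bash
cat >> h.py <<'E'
def dark(f,c,r=5):
    g=cv2.cvtColor(f["img"],cv2.COLOR_RGB2GRAY).astype(float); x,y=int(round(c[0])),int(round(c[1]))
    w=g[y-r:y+r+1,x-r:x+r+1]; k=np.clip(np.percentile(w,60)-15-w,0,None); Y,X=np.mgrid[y-r:y+r+1,x-r:x+r+1]
    return np.array([(k*X).sum(),(k*Y).sum()])/k.sum()
E
python3 - <<'E'
from h import *
S=viewer.grab_frame("side");T=viewer.grab_frame("top")
p=tri(T,(296.6,208.6),S,(323.1,220.1));print("pintop",p,atz(T,(296.6,208.6),90))
h=dark(T,(424,177));hc=dark(T,(442,167))
print("hole",h,atz(T,h,56),"boss",hc,atz(T,hc,65),"collar",atz(T,(441,167.9),56))
# pin top blob grey
def blob(f,c,r):
    x,y=map(int,c);w=f["img"][y-r:y+r+1,x-r:x+r+1].astype(int); sat=w.max(2)-w.min(2); m=((sat<30)&(w.min(2)>120)).astype(np.uint8)
    print(m); 
blob(T,(297,209),7)
e=cv2.resize(S["img"][130:195,285:375],None,fx=7,fy=7,interpolation=2);cv2.imwrite("pics/fs.png",e[:,:,::-1])
E
```

```text
pintop (array([505.46317897, 132.67626069,  88.40150376]), np.float64(1.1011518147945636)) [504.70691684 132.43790203  90.        ]
hole [423.80645161 177.18690702] [ 579.59111753 -131.5552127    56.        ] boss [441.84790011 166.62353386] [ 600.74840576 -167.78447752   65.        ] collar [ 600.0424296  -168.13405585   56.        ]
[[0 0 0 0 0 0 0 0 0 0 0 0 0 0 0]
 [0 0 0 0 0 0 0 0 0 0 0 0 0 0 0]
 [0 0 0 0 0 0 0 0 0 0 0 0 0 0 0]
 [0 0 0 0 0 1 1 1 1 0 0 0 0 0 0]
 [0 0 0 0 1 1 1 1 1 1 0 0 0 0 0]
 [0 0 0 1 1 1 1 1 1 1 0 0 0 0 0]
 [0 0 0 1 1 1 1 1 1 1 1 0 0 0 0]
 [0 0 0 1 1 1 1 1 1 1 1 0 0 0 0]
 [0 0 0 0 1 1 1 1 1 1 0 0 0 0 0]
 [0 0 0 0 1 1 1 1 1 1 0 0 0 0 0]
 [0 0 0 0 0 0 1 1 1 0 0 0 0 0 0]
 [0 0 0 0 0 0 0 0 0 0 0 0 0 0 0]
 [0 0 0 0 0 0 0 0 0 0 0 0 0 0 0]
 [0 0 0 0 0 0 0 0 0 0 0 0 0 0 0]
 [0 0 0 0 0 0 0 0 0 0 0 0 0 0 0]]
```

View pics/fs.png

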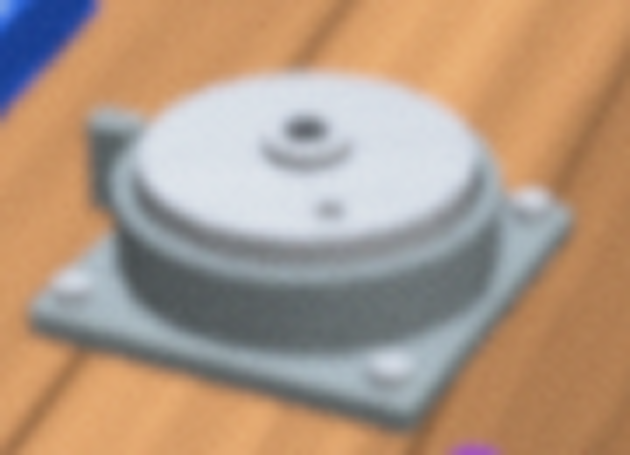

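Side crop: collar hole at (331.7,159.4), boss at (328.3,147.9), rib at the left near (300,148). The pin is at (505,132.5) and the collar axis at about (600.4,-168). The hole is 41.9 mm from the axis, which matches the text, at a world angle of about 120°. Next I'll work out the approach.

```bash
cat >> h.py <<'E'
def rows(p0,y0,p1,y1,n,last=0):
    "rows from pose p0,yaw0 to p1,yaw1 (tool down), smooth"
    p0,p1=np.array(p0,float),np.array(p1,float);out=[]
    for i in range(n):
        M=(R.from_euler('z',y0+(y1-y0)*i/n,degrees=True)*R.from_euler('x',180,degrees=True))
        out.append(np.r_[M.inv().apply((p1-p0)/n)/10,0,0,-np.radians(y1-y0)/n])
    for k in range(0,n,5): print([float(v) for v in np.round(np.concatenate(out[k:k+5]),3)])
E
python3 - <<'E'
from h import *
S=viewer.grab_frame("side");T=viewer.grab_frame("top")
print(tri(T,(423.8,177.2),S,(331.7,159.4)),tri(T,(441.85,166.6),S,(328.3,147.9)))
rows([185.13,544.4,228],161.2,[505,132.5,140],103,20)
E
```

```text
(array([ 579.75380703, -131.58415155,   55.66768647]), np.float64(0.24672085925432202)) (array([ 601.02105271, -167.87262284,   64.56100341]), np.float64(0.24368400668602833))
[-2.178, -1.434, 0.44, 0.0, 0.0, 0.051, -2.248, -1.322, 0.44, 0.0, 0.0, 0.051, -2.312, -1.206, 0.44, 0.0, 0.0, 0.051, -2.37, -1.087, 0.44, 0.0, 0.0, 0.051, -2.422, -0.965, 0.44, 0.0, 0.0, 0.051]
[-2.468, -0.841, 0.44, 0.0, 0.0, 0.051, -2.508, -0.715, 0.44, 0.0, 0.0, 0.051, -2.541, -0.586, 0.44, 0.0, 0.0, 0.051, -2.567, -0.457, 0.44, 0.0, 0.0, 0.051, -2.587, -0.326, 0.44, 0.0, 0.0, 0.051]
[-2.6, -0.194, 0.44, 0.0, 0.0, 0.051, -2.607, -0.062, 0.44, 0.0, 0.0, 0.051, -2.607, 0.071, 0.44, 0.0, 0.0, 0.051, -2.6, 0.203, 0.44, 0.0, 0.0, 0.051, -2.586, 0.335, 0.44, 0.0, 0.0, 0.051]
[-2.566, 0.465, 0.44, 0.0, 0.0, 0.051, -2.539, 0.595, 0.44, 0.0, 0.0, 0.051, -2.505, 0.723, 0.44, 0.0, 0.0, 0.051, -2.465, 0.849, 0.44, 0.0, 0.0, 0.051, -2.419, 0.974, 0.44, 0.0, 0.0, 0.051]
```

Request:
step_arm --plan '[-2.18, -1.43, 0.44, 0, 0, 0.051, -2.25, -1.32, 0.44, 0, 0, 0.051, -2.31, -1.21, 0.44, 0, 0, 0.051, -2.37, -1.09, 0.44, 0, 0, 0.051, -2.42, -0.97, 0.44, 0, 0, 0.051]' --hand 5 --newtons 10

```text
time_s: 1.82
ee_pos: [265.6, 440.4, 205.8]
ee_rot: [180.0, 0.0, 146.5]
force: [0.9, 0.1, 0.8]
gripper_width: 60.7
gripper_force: 0.0
```

Request:
step_arm --plan '[-2.47, -0.84, 0.44, 0, 0, 0.051, -2.51, -0.72, 0.44, 0, 0, 0.051, -2.54, -0.59, 0.44, 0, 0, 0.051, -2.57, -0.46, 0.44, 0, 0, 0.051, -2.59, -0.33, 0.44, 0, 0, 0.051]'

```text
time_s: 2.23
ee_pos: [345.5, 337.1, 183.9]
ee_rot: [180.0, -0.0, 131.9]
force: [0.5, 0.5, -0.0]
gripper_width: 49.6
gripper_force: 0.0
```

Request:
step_arm --plan '[-2.6, -0.19, 0.44, 0, 0, 0.051, -2.61, -0.06, 0.44, 0, 0, 0.051, -2.61, 0.07, 0.44, 0, 0, 0.051, -2.6, 0.2, 0.44, 0, 0, 0.051, -2.59, 0.33, 0.44, 0, 0, 0.051]'

```text
time_s: 2.65
ee_pos: [425.4, 233.9, 161.9]
ee_rot: [180.0, -0.0, 117.2]
force: [0.5, -0.2, -0.6]
gripper_width: 50.3
gripper_force: 0.0
```

Request:
step_arm --plan '[-2.57, 0.47, 0.44, 0, 0, 0.051, -2.54, 0.6, 0.44, 0, 0, 0.051, -2.51, 0.72, 0.44, 0, 0, 0.051, -2.47, 0.85, 0.44, 0, 0, 0.051, -2.42, 0.97, 0.44, 0, 0, 0.051]'

```text
time_s: 3.07
ee_pos: [505.1, 130.4, 139.9]
ee_rot: [180.0, -0.0, 102.6]
force: [-0.9, -0.3, -0.1]
gripper_width: 49.8
gripper_force: 0.0
```

Request:
step_arm --plan '[0, 0, 0, 0, 0, 0, 0, 0, 0, 0, 0, 0, 0, 0, 0, 0, 0, 0]'

```text
time_s: 3.32
ee_pos: [504.0, 131.8, 139.9]
ee_rot: [-180.0, -0.0, 102.8]
force: [-0.2, -0.1, -0.1]
gripper_width: 50.0
gripper_force: 0.0
```

Request:
step_arm --plan '[0, 0.1, 1.6, 0, 0, 0, 0, 0, 1.6, 0, 0, 0, 0, 0, 1.6, 0, 0, 0, 0, 0, 1.7, 0, 0, 0, 0, 0, 0, 0, 0, 0]'

```text
time_s: 3.73
ee_pos: [502.5, 132.3, 72.6]
ee_rot: [-179.7, -0.0, 102.9]
force: [-1.6, -0.6, 0.3]
gripper_width: 50.0
gripper_force: 0.0
```

```bash
python3 - <<'E'
from h import *
S=viewer.grab_frame("side");T=viewer.grab_frame("top")
a=cv2.resize(S["img"][190:320,260:390],None,fx=4,fy=4,interpolation=2)[:,:400]
b=cv2.resize(T["img"][170:250,250:350],None,fx=4,fy=4,interpolation=2)
im=np.zeros((520,800,3),np.uint8);im[:,:400]=a;im[:320,400:]=b
cv2.imwrite("pics/g.png",im[:,:,::-1]);print(sensors.state()["ee_pos"],sensors.state()["force"])
E
```

```text
[504.75638393 132.58846449  75.11605298] [-0.65028024 -0.3549458  -0.60197282]
```

View pics/g.png

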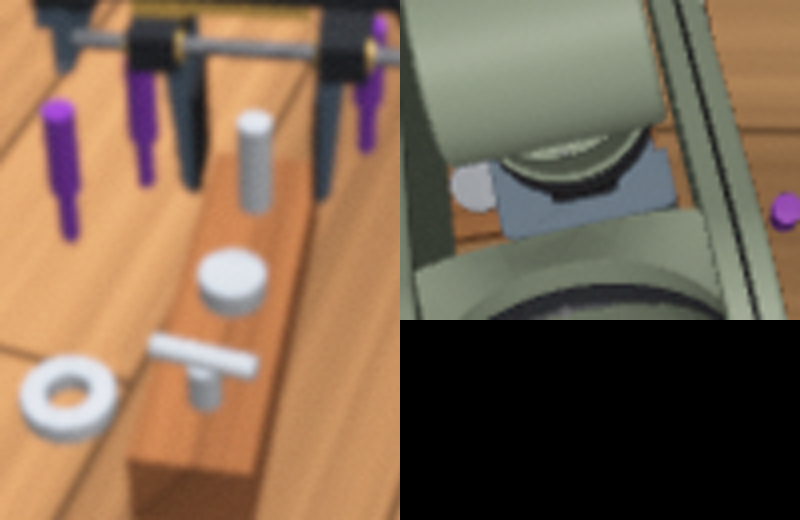

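The side crop shows the grey pin at (255,160) midway between the two fingers, with the cap and T pins clear. Closing and lifting.

Request:
step_arm --plan '[0, 0, 0, 0, 0, 0, 0, 0, 0, 0, 0, 0, 0, 0, 0, 0, 0, 0, 0, 0, 0, 0, 0, 0, 0, 0, 0, 0, 0, 0]' --hand 1 --newtons 15

```text
time_s: 4.25
ee_pos: [505.6, 131.8, 75.4]
ee_rot: [179.9, -0.0, 102.8]
force: [0.6, 1.5, -0.4]
gripper_width: 19.8
gripper_force: 0.0
```

Request:
step_arm --plan '[0, 0, 0, 0, 0, 0, 0, 0, 0, 0, 0, 0, 0, 0, 0, 0, 0, 0, 0, 0, 0, 0, 0, 0]'

```text
time_s: 4.58
ee_pos: [505.5, 131.8, 75.2]
ee_rot: [180.0, -0.0, 102.8]
force: [-0.8, 0.4, 2.4]
gripper_width: 15.7
gripper_force: 15.0
```

Request:
step_arm --plan '[0, 0, -1, 0, 0, 0, 0, 0, -2, 0, 0, 0, 0, 0, -2, 0, 0, 0, 0, 0, -2, 0, 0, 0, 0, 0, -1, 0, 0, 0]'

```text
time_s: 5.0
ee_pos: [506.3, 132.0, 157.5]
ee_rot: [179.8, -0.0, 102.8]
force: [1.2, 0.0, -0.4]
gripper_width: 15.3
gripper_force: 15.0
```

Request:
step_arm --plan '[0, 0, 0, 0, 0, 0, 0, 0, 0, 0, 0, 0]'

```text
time_s: 5.17
ee_pos: [505.1, 131.7, 154.9]
ee_rot: [180.0, -0.0, 102.8]
force: [-0.9, -0.9, -1.7]
gripper_width: 15.4
gripper_force: 15.0
```

```bash
python3 - <<'E'
from h import *
s=sensors.state();print(s["ee_pos"],s["ee_rot"],s["gripper_width"],s["force"])
rows([505.5,131.8,155.2],102.8,[579.7,-131.6,155.2],120,10)
S=viewer.grab_frame("side");cv2.imwrite("pics/l.png",cv2.resize(S["img"][150:300,250:400],None,fx=4,fy=4,interpolation=2)[:,:,::-1])
E
```

```text
[505.14820757 131.71108716 154.93592899] [ 1.79988654e+02 -2.83973660e-03  1.02779655e+02] 15.44072466272741 [-0.86996031 -0.93907784 -1.72051447]
[-2.733, 0.14, 0.0, 0.0, 0.0, -0.03, -2.736, 0.058, 0.0, 0.0, 0.0, -0.03, -2.736, -0.024, -0.0, 0.0, 0.0, -0.03, -2.734, -0.106, -0.0, 0.0, 0.0, -0.03, -2.73, -0.188, -0.0, 0.0, 0.0, -0.03]
[-2.723, -0.27, -0.0, 0.0, 0.0, -0.03, -2.714, -0.352, -0.0, 0.0, 0.0, -0.03, -2.702, -0.433, -0.0, 0.0, 0.0, -0.03, -2.688, -0.514, -0.0, 0.0, 0.0, -0.03, -2.671, -0.595, -0.0, 0.0, 0.0, -0.03]
```

View pics/l.png

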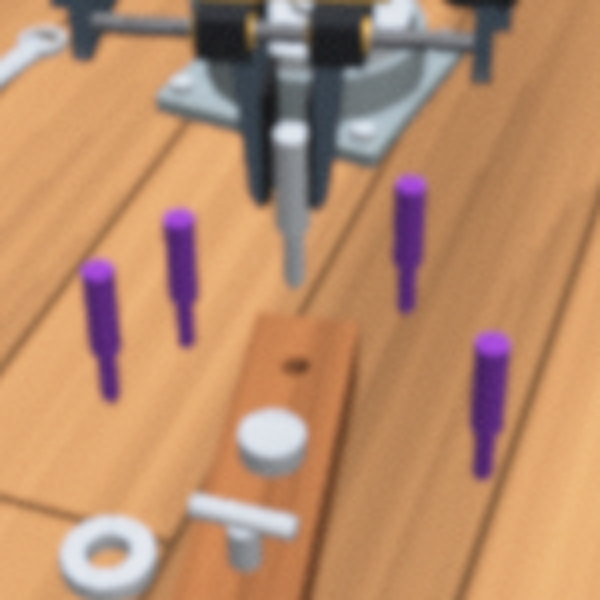

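The pin is held upright between the fingers: top at crop (290,131), tip at (294,285), rack hole empty at (295,365), other pins untouched. Moving over the collar hole.

Request:
step_arm --plan '[-2.73, 0.14, 0, 0, 0, -0.03, -2.74, 0.06, 0, 0, 0, -0.03, -2.74, -0.02, 0, 0, 0, -0.03, -2.73, -0.11, 0, 0, 0, -0.03, -2.73, -0.19, 0, 0, 0, -0.03]'

```text
time_s: 5.63
ee_pos: [541.6, -1.1, 153.2]
ee_rot: [-179.8, -0.1, 111.5]
force: [-0.6, 0.0, -0.7]
gripper_width: 15.6
gripper_force: 15.0
```

Request:
step_arm --plan '[-2.72, -0.27, 0, 0, 0, -0.03, -2.71, -0.35, 0, 0, 0, -0.03, -2.7, -0.43, 0, 0, 0, -0.03, -2.69, -0.51, 0, 0, 0, -0.03, -2.67, -0.6, 0, 0, 0, -0.03]'

```text
time_s: 6.05
ee_pos: [578.6, -132.7, 152.9]
ee_rot: [-179.9, -0.2, 120.0]
force: [-0.4, -0.7, -1.8]
gripper_width: 15.4
gripper_force: 15.0
```

Request:
step_arm --plan '[0, 0, 0, 0, 0, 0, 0, 0, 0, 0, 0, 0, 0, 0, 0, 0, 0, 0, 0, 0, 0, 0, 0, 0, 0, 0, 0, 0, 0, 0]'

```text
time_s: 6.47
ee_pos: [579.0, -130.4, 154.6]
ee_rot: [-180.0, -0.1, 120.0]
force: [-0.7, 1.1, -2.2]
gripper_width: 15.5
gripper_force: 15.0
```

```bash
python3 - <<'E'
from h import *
s=sensors.state();print(s["ee_pos"],s["ee_rot"],s["force"])
S=viewer.grab_frame("side");cv2.imwrite("pics/o.png",cv2.resize(S["img"][100:200,280:380],None,fx=6,fy=6,interpolation=2)[:,:,::-1])
x,y,z=s["ee_pos"];print("pred tip,top",proj(S,[x,y,z-67]),proj(S,[x,y,z+15]))
for t in("pin","pin_grip"): print([(d["location"],d["score"]) for d in viewer.pinpoint(t,S)[:6]])
E
```

```text
[ 578.96587994 -130.43644965  154.55412329] [-1.79965984e+02 -5.76128941e-02  1.20035881e+02] [-0.67561523  1.14635812 -2.15259694]
pred tip,top [331.9084891  147.90025257] [331.91264061 115.32788076]
[([349.8, 230.4], 0.75), ([296.1, 237.4], 0.72), ([370.0, 269.7], 0.69), ([277.0, 249.7], 0.66), ([333.0, 148.4], 0.45)]
[([368.3, 235.2], 0.77), ([349.8, 202.8], 0.75), ([273.0, 223.8], 0.68), ([332.0, 122.4], 0.48)]
```

View pics/o.png

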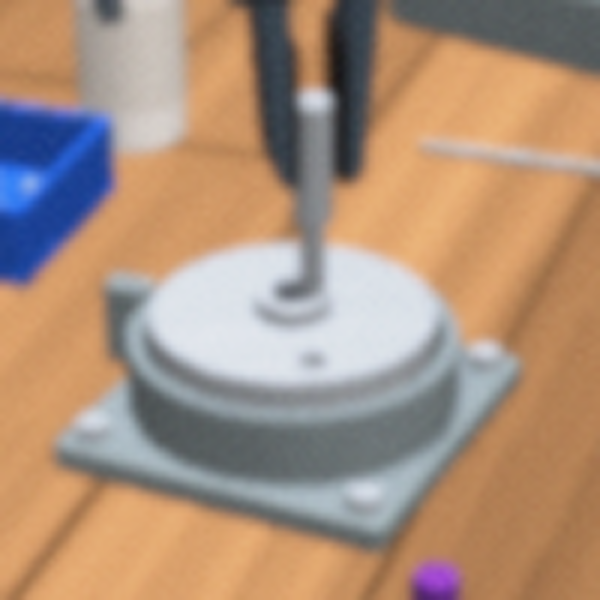

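The pin tip at crop (313,285) stands above the collar hole (313,358), and it projects within a pixel of where I predicted. I'll apply the small correction and come down above the hole.

Request:
step_arm --plan '[-0.14, 0, 0.9, 0, 0, 0, 0, 0, 0.9, 0, 0, 0, 0, 0, 0.9, 0, 0, 0, 0, 0, 0, 0, 0, 0, 0, 0, 0, 0, 0, 0]' --newtons 10

```text
time_s: 7.03
ee_pos: [579.4, -132.6, 126.7]
ee_rot: [-179.9, -0.1, 120.0]
force: [0.3, -0.1, -0.3]
gripper_width: 15.7
gripper_force: 10.0
```

Request:
step_arm --plan '[0, 0, 0, 0, 0, 0, 0, 0, 0, 0, 0, 0, 0, 0, 0, 0, 0, 0]'

```text
time_s: 7.28
ee_pos: [580.4, -132.9, 128.3]
ee_rot: [180.0, 0.0, 120.0]
force: [-0.1, -0.2, -1.0]
gripper_width: 15.6
gripper_force: 10.0
```

Request:
step_arm --plan '[0, 0, 0.1, 0, 0, 0, 0, 0, 0.1, 0, 0, 0, 0, 0, 0.1, 0, 0, 0, 0, 0, 0.1, 0, 0, 0, 0, 0, 0, 0, 0, 0]'

```text
time_s: 7.7
ee_pos: [580.0, -132.8, 123.6]
ee_rot: [-180.0, -0.0, 120.0]
force: [0.1, -0.6, -0.5]
gripper_width: 15.7
gripper_force: 10.0
```

```bash
python3 - <<'E'
from h import *
for i in range(4):
    S=viewer.grab_frame("side");s=sensors.state();print(s["ee_pos"],s["force"],s["torque"])
E
```

```text
[ 580.02613871 -132.79503562  123.77497525] [-0.02120497 -0.3591553   0.374496  ] [-0.07416486 -0.01082968  0.00191089]
[ 580.09897542 -132.77786657  123.84037826] [ 0.72477471 -0.33700027 -1.14431507] [-0.03420749  0.03694637 -0.05393216]
[ 580.15701987 -132.80531576  123.92941233] [ 0.45535469 -0.12592913 -1.26487329] [-0.05555886  0.00283586  0.03897797]
[ 580.1567819  -132.82214686  123.95909421] [ 0.10284814 -0.10587405 -0.86964937] [-0.08841113 -0.04620172 -0.0340476 ]
```

Request:
step_arm --plan '[0.12, 0.02, 0, 0, 0, 0, 0, 0, 0, 0, 0, 0, 0, 0, 0.1, 0, 0, 0, 0, 0, 0.1, 0, 0, 0, 0, 0, 0.1, 0, 0, 0]'

```text
time_s: 8.32
ee_pos: [579.7, -131.6, 120.8]
ee_rot: [180.0, -0.0, 120.0]
force: [-0.3, 0.0, -1.5]
gripper_width: 15.6
gripper_force: 10.0
```

Request:
step_arm --plan '[0, 0, 0.1, 0, 0, 0, 0, 0, 0.1, 0, 0, 0, 0, 0, 0, 0, 0, 0]'

```text
time_s: 8.57
ee_pos: [579.7, -131.8, 118.7]
ee_rot: [-180.0, 0.0, 120.0]
force: [0.9, -0.5, -2.0]
gripper_width: 15.6
gripper_force: 10.0
```

Request:
step_arm --plan '[0, 0, 0.1, 0, 0, 0, 0, 0, 0.1, 0, 0, 0, 0, 0, 0.1, 0, 0, 0, 0, 0, 0, 0, 0, 0]'

```text
time_s: 8.9
ee_pos: [579.7, -131.7, 115.7]
ee_rot: [-180.0, -0.0, 120.0]
force: [-0.1, -0.5, -0.9]
gripper_width: 15.5
gripper_force: 10.0
```

Request:
step_arm --plan '[0, 0, 0.1, 0, 0, 0, 0, 0, 0.1, 0, 0, 0, 0, 0, 0, 0, 0, 0]'

```text
time_s: 9.15
ee_pos: [579.7, -131.7, 113.7]
ee_rot: [-180.0, -0.0, 120.0]
force: [0.4, 0.2, -0.8]
gripper_width: 15.7
gripper_force: 10.0
```

Request:
step_arm --plan '[0, 0, 0, 0, 0, 0, 0, 0, 0, 0, 0, 0]'

```text
time_s: 9.32
ee_pos: [579.7, -131.7, 113.8]
ee_rot: [-180.0, -0.0, 120.0]
force: [0.3, -1.5, -1.3]
gripper_width: 15.8
gripper_force: 10.0
```

```bash
python3 - <<'E'
from h import *
for i in range(2):
    S=viewer.grab_frame("side");s=sensors.state();print(s["ee_pos"],s["force"],s["torque"])
cv2.imwrite("pics/i.png",cv2.resize(S["img"][100:200,280:380],None,fx=6,fy=6,interpolation=2)[:,:,::-1])
E
```

```text
[ 579.65401261 -131.69716333  113.82230778] [ 0.65288995 -0.69817498 -2.18185021] [-0.24378304 -0.01802451  0.01362463]
[ 579.67023331 -131.70587748  113.88060096] [ 0.18684036 -0.78745883 -1.91846066] [-0.28404325 -0.05380108  0.05416159]
```

View pics/i.png

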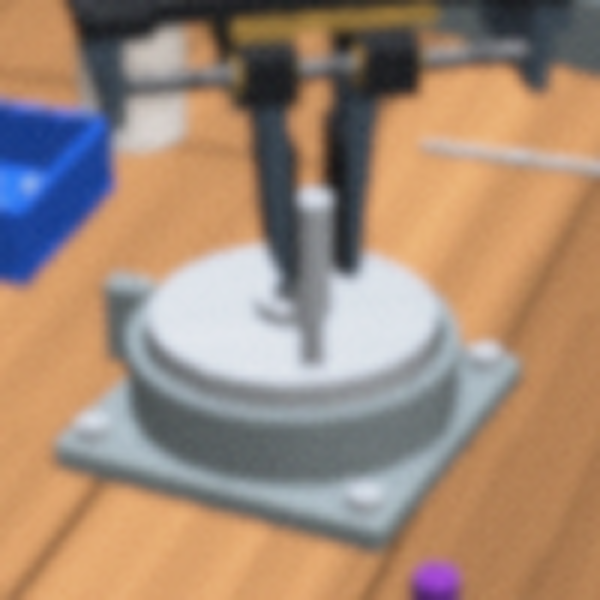

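The pin stands in the collar hole at crop (312,360), with little force on it. I'll spin the collar clockwise with the fingertips following the arc: 42 mm radius, 0.05 rad per row.

Request:
step_arm --plan '[-0.005, 0.21, 0, 0, 0, 0.05, -0.005, 0.21, 0, 0, 0, 0.05, -0.005, 0.21, 0, 0, 0, 0.05, 0, 0, 0, 0, 0, 0]'

```text
time_s: 9.75
ee_pos: [585.5, -129.0, 113.9]
ee_rot: [-180.0, 0.0, 111.3]
force: [0.3, -1.1, -2.4]
gripper_width: 15.6
gripper_force: 10.0
```

Request:
step_arm --plan '[-0.005, 0.21, 0, 0, 0, 0.05, -0.005, 0.21, 0, 0, 0, 0.05, -0.005, 0.21, 0, 0, 0, 0.05, -0.005, 0.21, 0, 0, 0, 0.05, 0, 0, 0, 0, 0, 0]'

```text
time_s: 10.17
ee_pos: [593.5, -126.8, 113.9]
ee_rot: [-180.0, 0.0, 99.9]
force: [-0.4, -1.3, -0.8]
gripper_width: 15.8
gripper_force: 10.0
```

Request:
step_arm --plan '[-0.005, 0.21, 0, 0, 0, 0.05, -0.005, 0.21, 0, 0, 0, 0.05, -0.005, 0.21, 0, 0, 0, 0.05, -0.005, 0.21, 0, 0, 0, 0.05, -0.005, 0.21, 0, 0, 0, 0.05]'

```text
time_s: 10.58
ee_pos: [603.3, -126.3, 113.9]
ee_rot: [-179.9, 0.0, 85.6]
force: [-0.7, -2.3, -0.2]
gripper_width: 15.7
gripper_force: 10.0
```

Request:
step_arm --plan '[-0.005, 0.21, 0, 0, 0, 0.05, -0.005, 0.21, 0, 0, 0, 0.05, -0.005, 0.21, 0, 0, 0, 0.05, -0.005, 0.21, 0, 0, 0, 0.05, -0.005, 0.21, 0, 0, 0, 0.05]'

```text
time_s: 11.0
ee_pos: [613.4, -128.3, 113.9]
ee_rot: [-179.9, 0.0, 71.3]
force: [-1.9, -1.2, -1.6]
gripper_width: 15.5
gripper_force: 10.0
```

Request:
step_arm --plan '[0, 0, 0, 0, 0, 0, 0, 0, 0, 0, 0, 0, 0, 0, 0, 0, 0, 0]'

```text
time_s: 11.25
ee_pos: [613.9, -128.3, 113.9]
ee_rot: [-180.0, 0.0, 71.4]
force: [-1.6, -0.7, -1.0]
gripper_width: 15.4
gripper_force: 10.0
```

Request:
step_arm --plan '[-0.005, 0.21, 0, 0, 0, 0.05, -0.005, 0.21, 0, 0, 0, 0.05, -0.005, 0.21, 0, 0, 0, 0.05, -0.005, 0.21, 0, 0, 0, 0.05, -0.005, 0.21, 0, 0, 0, 0.05]'

```text
time_s: 11.67
ee_pos: [623.0, -132.6, 113.9]
ee_rot: [-179.9, 0.0, 56.9]
force: [-1.7, -1.3, -0.9]
gripper_width: 15.6
gripper_force: 10.0
```

Request:
step_arm --plan '[-0.005, 0.21, 0, 0, 0, 0.05, -0.005, 0.21, 0, 0, 0, 0.05, -0.005, 0.21, 0, 0, 0, 0.05, -0.005, 0.21, 0, 0, 0, 0.05, -0.005, 0.21, 0, 0, 0, 0.05]'

```text
time_s: 12.08
ee_pos: [630.9, -139.2, 113.8]
ee_rot: [-179.9, 0.0, 42.6]
force: [-2.3, 0.5, 0.1]
gripper_width: 15.8
gripper_force: 10.0
```

Request:
step_arm --plan '[-0.005, 0.21, 0, 0, 0, 0.05, -0.005, 0.21, 0, 0, 0, 0.05, 0, 0, 0, 0, 0, 0, 0, 0, 0, 0, 0, 0, 0, 0, 0, 0, 0, 0]'

```text
time_s: 12.5
ee_pos: [633.9, -142.6, 113.8]
ee_rot: [-180.0, 0.0, 37.0]
force: [-0.9, -0.8, -1.0]
gripper_width: 15.5
gripper_force: 10.0
```

Request:
step_arm --plan '[0, 0, 0.1, 0, 0, 0, 0, 0, 0.1, 0, 0, 0, 0, 0, 0.1, 0, 0, 0, 0, 0, 0, 0, 0, 0]' --newtons 8

```text
time_s: 12.83
ee_pos: [634.1, -142.6, 110.6]
ee_rot: [-180.0, 0.0, 36.9]
force: [-1.5, 0.0, -1.6]
gripper_width: 15.7
gripper_force: 8.0
```

Request:
step_arm --plan '[0, 0, 0.05, 0, 0, 0, 0, 0, 0.05, 0, 0, 0, 0, 0, 0.05, 0, 0, 0, 0, 0, 0, 0, 0, 0]'

```text
time_s: 13.17
ee_pos: [634.3, -142.8, 109.4]
ee_rot: [-180.0, -0.0, 36.9]
force: [-1.0, 0.8, -0.3]
gripper_width: 16.1
gripper_force: 8.0
```

Request:
step_arm --plan '[0, 0, 0.05, 0, 0, 0, 0, 0, 0.05, 0, 0, 0, 0, 0, 0, 0, 0, 0]'

```text
time_s: 13.42
ee_pos: [634.7, -142.7, 109.2]
ee_rot: [180.0, -0.1, 36.9]
force: [-3.0, 1.0, 3.5]
gripper_width: 15.4
gripper_force: 8.0
```

Request:
step_arm --plan '[0, 0, 0.05, 0, 0, 0, 0, 0, 0.05, 0, 0, 0, 0, 0, 0, 0, 0, 0]'

```text
time_s: 13.67
ee_pos: [635.2, -142.6, 108.9]
ee_rot: [179.9, -0.1, 36.9]
force: [-1.8, 1.3, 7.2]
gripper_width: 15.5
gripper_force: 8.0
```

The hub is felt at TCP z of about 109. The arm is soft, at roughly 5 N/mm, and the load is about 7 N. Sweeping slowly now.

Request:
step_arm --plan '[-0.002, 0.105, 0, 0, 0, 0.025, -0.002, 0.105, 0, 0, 0, 0.025, -0.002, 0.105, 0, 0, 0, 0.025]'

```text
time_s: 13.92
ee_pos: [636.7, -144.5, 108.7]
ee_rot: [-180.0, -0.1, 32.5]
force: [-2.5, 2.8, 7.1]
gripper_width: 16.2
gripper_force: 8.1
```

Request:
step_arm --plan '[-0.002, 0.105, 0, 0, 0, 0.025, -0.002, 0.105, 0, 0, 0, 0.025, -0.002, 0.105, 0, 0, 0, 0.025]'

```text
time_s: 14.17
ee_pos: [638.2, -146.9, 108.5]
ee_rot: [-179.9, -0.1, 28.2]
force: [-1.7, 4.5, 5.9]
gripper_width: 17.0
gripper_force: 8.3
```

Request:
step_arm --plan '[-0.012, 0.105, 0, 0, 0, 0.025, -0.012, 0.105, 0, 0, 0, 0.025, -0.012, 0.105, 0, 0, 0, 0.025]'

```text
time_s: 14.42
ee_pos: [639.3, -149.7, 108.3]
ee_rot: [-179.9, -0.1, 23.9]
force: [-1.8, 4.0, 6.1]
gripper_width: 16.9
gripper_force: 8.3
```

Request:
step_arm --plan '[-0.012, 0.105, 0, 0, 0, 0.025, -0.012, 0.105, 0, 0, 0, 0.025, -0.012, 0.105, 0, 0, 0, 0.025]'

```text
time_s: 14.67
ee_pos: [640.4, -152.7, 108.4]
ee_rot: [-179.9, -0.2, 19.6]
force: [-1.1, 2.9, 5.3]
gripper_width: 17.1
gripper_force: 8.3
```

Request:
step_arm --plan '[-0.005, 0.105, 0.02, 0, 0, 0.025, -0.005, 0.105, 0.02, 0, 0, 0.025, -0.005, 0.105, 0.01, 0, 0, 0.025]'

```text
time_s: 14.92
ee_pos: [641.5, -155.7, 108.1]
ee_rot: [-179.9, -0.2, 15.3]
force: [-0.5, 3.5, 6.2]
gripper_width: 17.5
gripper_force: 8.4
```

Request:
step_arm --plan '[-0.005, 0.105, 0.01, 0, 0, 0.025, -0.005, 0.105, 0.01, 0, 0, 0.025, -0.005, 0.105, 0.01, 0, 0, 0.025]'

```text
time_s: 15.17
ee_pos: [642.4, -158.7, 107.9]
ee_rot: [-179.9, -0.2, 11.0]
force: [-0.3, 4.1, 6.7]
gripper_width: 17.8
gripper_force: 8.4
```

Request:
step_arm --plan '[-0.005, 0.105, 0.01, 0, 0, 0.025, -0.005, 0.105, 0.01, 0, 0, 0.025, -0.005, 0.105, 0.01, 0, 0, 0.025]'

```text
time_s: 15.42
ee_pos: [643.1, -161.9, 107.8]
ee_rot: [-179.9, -0.3, 6.7]
force: [-0.6, 3.2, 7.5]
gripper_width: 17.6
gripper_force: 8.5
```

Request:
step_arm --plan '[-0.005, 0.105, 0.01, 0, 0, 0.025, -0.005, 0.105, 0.01, 0, 0, 0.025, -0.005, 0.105, 0.01, 0, 0, 0.025]'

```text
time_s: 15.67
ee_pos: [643.5, -165.1, 107.7]
ee_rot: [-179.9, -0.3, 2.4]
force: [-0.0, 4.3, 6.1]
gripper_width: 18.2
gripper_force: 8.5
```

Request:
step_arm --plan '[-0.01, 0.105, 0.01, 0, 0, 0.025, -0.01, 0.105, 0.01, 0, 0, 0.025, -0.01, 0.105, 0.01, 0, 0, 0.025]'

```text
time_s: 15.92
ee_pos: [643.4, -168.2, 107.5]
ee_rot: [-179.8, -0.3, -1.9]
force: [-0.0, 4.8, 7.4]
gripper_width: 18.4
gripper_force: 8.6
```

Request:
step_arm --plan '[-0.01, 0.105, 0.01, 0, 0, 0.025, -0.01, 0.105, 0.01, 0, 0, 0.025, -0.01, 0.105, 0.01, 0, 0, 0.025]'

```text
time_s: 16.17
ee_pos: [643.3, -171.5, 107.4]
ee_rot: [-179.9, -0.3, -6.2]
force: [0.8, 4.0, 7.8]
gripper_width: 17.9
gripper_force: 8.4
```

Request:
step_arm --plan '[-0.01, 0.105, 0.01, 0, 0, 0.025, -0.01, 0.105, 0.01, 0, 0, 0.025, -0.01, 0.105, 0.01, 0, 0, 0.025]'

```text
time_s: 16.42
ee_pos: [642.8, -174.5, 107.3]
ee_rot: [-179.8, -0.4, -10.5]
force: [0.8, 4.5, 7.4]
gripper_width: 18.5
gripper_force: 8.7
```

Request:
step_arm --plan '[-0.01, 0.105, 0.01, 0, 0, 0.025, -0.01, 0.105, 0.01, 0, 0, 0.025, -0.01, 0.105, 0.01, 0, 0, 0.025]'

```text
time_s: 16.67
ee_pos: [642.1, -177.6, 107.1]
ee_rot: [-179.8, -0.4, -14.8]
force: [0.7, 4.1, 7.4]
gripper_width: 18.9
gripper_force: 8.7
```

Request:
step_arm --plan '[-0.007, 0.105, 0.01, 0, 0, 0.025, -0.007, 0.105, 0.01, 0, 0, 0.025, -0.007, 0.105, 0.01, 0, 0, 0.025]'

```text
time_s: 16.92
ee_pos: [641.2, -181.2, 106.9]
ee_rot: [-179.8, -0.4, -19.1]
force: [0.8, 3.1, 6.5]
gripper_width: 18.4
gripper_force: 8.2
```

Request:
step_arm --plan '[-0.007, 0.105, 0.01, 0, 0, 0.025, -0.007, 0.105, 0.01, 0, 0, 0.025, -0.007, 0.105, 0.01, 0, 0, 0.025]'

```text
time_s: 17.17
ee_pos: [638.5, -184.3, 105.2]
ee_rot: [-179.9, -0.2, -23.4]
force: [1.6, 4.2, 5.6]
gripper_width: 17.2
gripper_force: 8.2
```

z dropped 1.7 mm at about -23°, so this looks like the hole. I'll stop turning and press down.

Request:
step_arm --plan '[0, 0, 0.05, 0, 0, 0, 0, 0, 0.05, 0, 0, 0, 0, 0, 0.05, 0, 0, 0]'

```text
time_s: 17.42
ee_pos: [639.1, -184.4, 104.6]
ee_rot: [-179.8, -0.3, -23.3]
force: [2.7, 3.6, 10.0]
gripper_width: 17.4
gripper_force: 8.3
```

Request:
step_arm --plan '[0, 0, 0.05, 0, 0, 0, 0, 0, 0.05, 0, 0, 0, 0, 0, 0.05, 0, 0, 0]'

```text
time_s: 17.67
ee_pos: [638.3, -184.0, 102.0]
ee_rot: [-179.9, -0.2, -23.3]
force: [1.5, 4.3, 2.1]
gripper_width: 18.0
gripper_force: 8.3
```

Request:
step_arm --plan '[0, -0.05, 0.05, 0, 0, 0, 0, -0.05, 0.1, 0, 0, 0, 0, 0, 0.1, 0, 0, 0, 0, 0, 0.1, 0, 0, 0]'

```text
time_s: 18.0
ee_pos: [637.4, -183.4, 97.4]
ee_rot: [-180.0, 0.0, -23.3]
force: [2.4, 4.4, 2.9]
gripper_width: 17.8
gripper_force: 8.3
```

Request:
step_arm --plan '[0, 0, 0.1, 0, 0, 0, 0, 0, 0.1, 0, 0, 0, 0, 0, 0.1, 0, 0, 0, 0, 0, 0, 0, 0, 0]'

```text
time_s: 18.33
ee_pos: [637.4, -183.3, 94.2]
ee_rot: [-179.9, 0.0, -23.3]
force: [2.5, 4.9, 1.8]
gripper_width: 18.0
gripper_force: 8.3
```

```bash
python3 - <<'E'
from h import *
S=viewer.grab_frame("side");s=sensors.state();print(s["ee_pos"],s["force"],s["torque"])
x,y,z=s["ee_pos"];print([ (t,(proj(S,[638.8,-184.2,t])-[280,100]+.4)*6) for t in(106,124)])
cv2.imwrite("pics/j.png",cv2.resize(S["img"][100:200,280:380],None,fx=6,fy=6,interpolation=2)[:,:,::-1])
E
```

```text
[ 637.3429806  -183.26845399   94.17115678] [3.31692972 5.02787246 2.4839423 ] [ 1.13827508 -0.38018562 -0.01867097]
[(106, array([218.3993926 , 168.61344421])), (124, array([217.37901409, 128.11432936]))]
```

View pics/j.png

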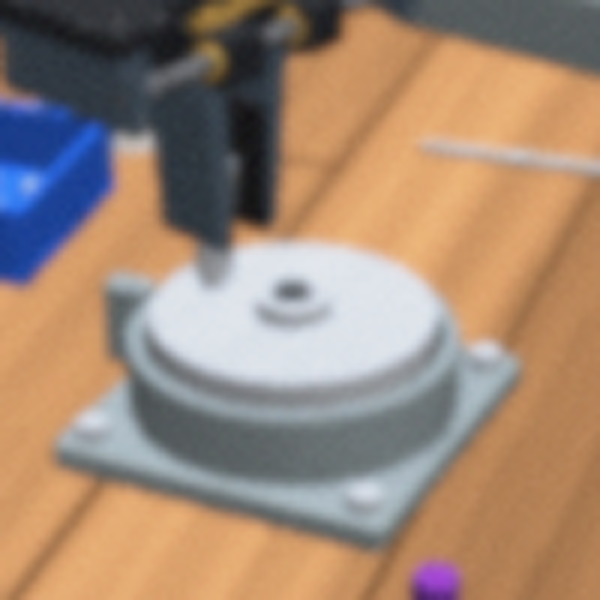

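The picture shows the handle sunk almost to the collar at (215,275), so the pin is well into the hub. I'll press on to the shoulder stop and ease the sideways load.

Request:
step_arm --plan '[0, -0.05, 0.1, 0, 0, 0, 0, -0.05, 0.1, 0, 0, 0, 0, 0, 0.1, 0, 0, 0, 0, 0, 0, 0, 0, 0]'

```text
time_s: 18.72
ee_pos: [637.6, -182.6, 91.2]
ee_rot: [-180.0, 0.0, -23.3]
force: [1.8, 4.7, 1.7]
gripper_width: 17.6
gripper_force: 8.2
```

Request:
step_arm --plan '[0, 0, 0.1, 0, 0, 0, 0, 0, 0.05, 0, 0, 0, 0, 0, 0.05, 0, 0, 0, 0, 0, 0, 0, 0, 0]'

```text
time_s: 19.05
ee_pos: [638.0, -182.7, 90.1]
ee_rot: [-180.0, -0.0, -23.3]
force: [1.5, 4.8, 6.0]
gripper_width: 17.4
gripper_force: 8.2
```

Request:
step_arm --plan '[0, -0.05, 0.05, 0, 0, 0, 0, -0.05, 0.05, 0, 0, 0, 0, 0, 0.05, 0, 0, 0, 0, 0, 0, 0, 0, 0]'

```text
time_s: 19.38
ee_pos: [638.9, -182.0, 89.8]
ee_rot: [-180.0, -0.1, -23.3]
force: [1.1, 4.5, 9.1]
gripper_width: 16.9
gripper_force: 8.2
```

Request:
step_arm --plan '[0, -0.05, 0.05, 0, 0, 0, 0, 0, 0.05, 0, 0, 0, 0, 0, 0.05, 0, 0, 0, 0, 0, 0, 0, 0, 0]'

```text
time_s: 19.72
ee_pos: [639.4, -181.5, 88.8]
ee_rot: [-179.9, -0.2, -23.3]
force: [1.7, 6.1, 11.4]
gripper_width: 16.8
gripper_force: 8.2
```

It stops hard at about z 90, with the pads slipping past that. Releasing and lifting to check.

Request:
step_arm --plan '[0, 0, -0.05, 0, 0, 0, 0, 0, 0, 0, 0, 0, 0, 0, 0, 0, 0, 0, 0, 0, 0, 0, 0, 0, 0, 0, 0, 0, 0, 0]' --hand 4

```text
time_s: 20.13
ee_pos: [637.5, -182.0, 86.3]
ee_rot: [179.9, 0.1, -23.3]
force: [0.6, -0.2, -0.0]
gripper_width: 40.1
gripper_force: 0.0
```

Request:
step_arm --plan '[0, 0, -1, 0, 0, 0, 0, 0, -2, 0, 0, 0, 0, 0, -3, 0, 0, 0, 0, 0, -3, 0, 0, 0, 0, 0, -1, 0, 0, 0]'

```text
time_s: 20.55
ee_pos: [640.4, -182.4, 192.9]
ee_rot: [-180.0, -0.5, -23.3]
force: [0.5, -0.5, 1.2]
gripper_width: 39.9
gripper_force: 0.0
```

Request:
step_arm --plan '[0, 0, 0, 0, 0, 0, 0, 0, 0, 0, 0, 0, 0, 0, 0, 0, 0, 0]'

```text
time_s: 20.8
ee_pos: [637.2, -181.3, 185.4]
ee_rot: [180.0, 0.2, -23.3]
force: [-0.3, 1.1, 0.0]
gripper_width: 39.8
gripper_force: 0.0
```

```bash
python3 - <<'E'
from h import *
S=viewer.grab_frame("side");s=sensors.state();print(s["ee_pos"],s["force"],s["gripper_width"])
for t in(56,106): print(t,(proj(S,[639,-184.5,t])-[280,100]+.4)*6)
cv2.imwrite("pics/k.png",cv2.resize(S["img"][100:200,280:380],None,fx=6,fy=6,interpolation=2)[:,:,::-1])
E
```

```text
[ 637.13622605 -181.263389    185.07102981] [-0.12527828 -0.18202427 -0.67217409] 39.93508368545661
56 [220.93087748 276.33387016]
106 [218.20213887 168.24328657]
```

View pics/k.png

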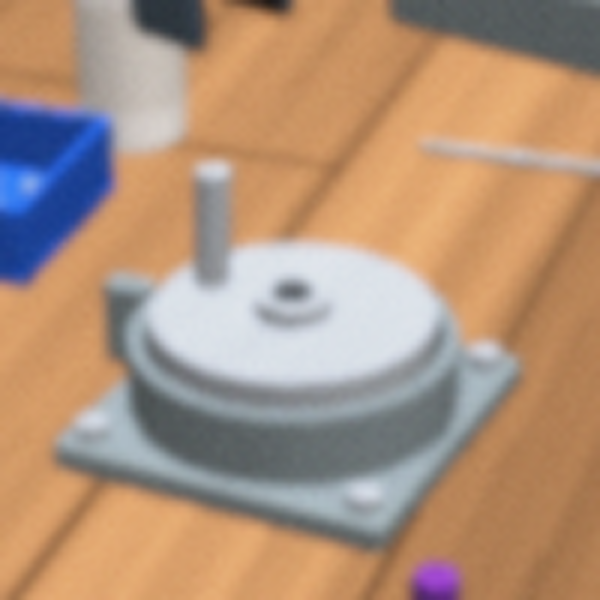

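The pin stands upright and released with its shoulder on the collar: handle top at (213,168), base at (212,280), no shank showing. One numeric check of the top height before handing in.

```bash
python3 - <<'E'
from h import *
S=viewer.grab_frame("side")
w=S["img"].astype(int); g=w.sum(2)/3
# handle horizontal widths per row around col 315
for r in range(124,150): print(r,np.round(g[r,308:324]).astype(int).tolist())
E
```

```text
124 [168, 152, 144, 139, 140, 139, 136, 138, 135, 138, 138, 139, 139, 143, 144, 144]
125 [157, 151, 147, 143, 143, 144, 142, 139, 141, 137, 137, 135, 136, 136, 135, 138]
126 [153, 152, 149, 150, 156, 161, 166, 168, 168, 160, 151, 141, 139, 139, 138, 136]
127 [151, 151, 151, 155, 167, 186, 197, 200, 201, 191, 171, 150, 147, 144, 145, 144]
128 [155, 152, 150, 156, 173, 193, 204, 212, 214, 200, 178, 159, 150, 147, 148, 150]
129 [154, 152, 151, 154, 159, 173, 186, 195, 194, 184, 167, 155, 151, 151, 152, 152]
130 [151, 150, 148, 145, 139, 144, 155, 163, 165, 163, 157, 151, 152, 152, 151, 150]
131 [152, 149, 148, 141, 133, 129, 137, 145, 150, 152, 152, 149, 149, 152, 150, 149]
132 [151, 149, 148, 142, 132, 127, 133, 143, 148, 151, 151, 153, 152, 150, 149, 152]
133 [149, 149, 148, 144, 133, 126, 131, 142, 149, 150, 151, 149, 152, 152, 152, 154]
134 [151, 149, 151, 145, 134, 128, 132, 141, 150, 151, 150, 150, 150, 151, 151, 154]
135 [150, 152, 150, 146, 136, 127, 135, 144, 150, 149, 148, 147, 150, 151, 155, 157]
136 [151, 147, 152, 148, 137, 127, 135, 144, 148, 148, 148, 149, 152, 155, 156, 
[... 409 characters left out ...]
 204, 210, 214, 214]
142 [156, 156, 157, 154, 140, 132, 137, 144, 150, 160, 187, 210, 224, 225, 226, 223]
143 [158, 157, 164, 167, 149, 135, 136, 142, 153, 166, 198, 220, 225, 227, 227, 226]
144 [166, 174, 185, 185, 161, 139, 139, 143, 150, 166, 202, 221, 227, 227, 227, 227]
145 [185, 199, 206, 202, 173, 141, 138, 144, 148, 169, 199, 221, 224, 226, 226, 226]
146 [202, 215, 219, 212, 186, 156, 147, 151, 158, 175, 205, 220, 225, 227, 225, 226]
147 [215, 222, 224, 220, 203, 180, 169, 173, 183, 197, 214, 224, 225, 226, 226, 224]
148 [222, 225, 225, 225, 219, 210, 203, 201, 206, 215, 223, 225, 226, 226, 224, 223]
149 [224, 226, 226, 226, 223, 223, 220, 220, 221, 224, 226, 226, 227, 223, 218, 218]
```

```bash
python3 -c "
from h import *
print(env.job_done())"
```

```text
the job is handed in; nothing more can be done
None
```

The plain grey pin is in the hub with its shoulder down on the collar, and I let go of it and handed the job in. The last camera check agreed with fully home, though the hand-in reported no verdict; the fingers passed clear of the other pins and the steel ring, but I took no final picture of them.

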